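Set up the call corner

TASK

Get the desk corner ready for a video call. First take the round-bottomed lamp out of its black charging cup and stand it upright, white end up, in the brass ring stand; then balance the black microphone block on the domed top of the round loudspeaker, so that it rests there on its own, right way up and near level. Lower both things into place rather than dropping them, and leave everything else on the table where it is.

Things in the scene. Friction and masses are not known exactly. Their poses are not given: they have to be found in the camera images.
- lamp_center (a point): Centre (half-way up) of the loose lamp: upright capsule, 56 mm diameter, 95 tall, hemispherical ends (radius 28), straight-sided 19.5 below to 19.5 above this point. Grey bottom, orange band, white upper part, 130-210 g. z points to its white end. Starts upright in the charging cup, centre 35.5 mm above the cup's rim. Its round bottom can tip in cup or ring and stays leaning if left so.
- charger_top (a point): Centre of the rim of the lamp's charging cup (fixed): 24 mm above the table; cup 68 mm outside, 46 mm inside diameter, on a square black base 78 x 78 x 10 mm with a red light.
- ring_top (a point): Centre of the top edge of the brass ring stand (fixed), 50 mm above the table: ring 62 mm outside, 46 mm inside diameter, 12 mm deep, on three short legs on a dark round base 96 mm across. z is up. A lamp seated upright in it has its centre 35.5 mm above this point.
- mic_center (a point): Centre (half-way up) of the loose microphone, also its centre of mass: black block 84 mm long (x), 44 wide (y), 32 tall (z), edges rounded 3 mm, thin blue band round it, grey grille bars and green light on top; 120-200 g. z is up. Starts flat on the table.
- dome_top (a point): Highest point of the round loudspeaker (fixed), 121 mm above the table: grey fabric cylinder 120 mm across, 61 tall, topped by a smooth white dome, half a sphere of radius 60 mm. A microphone level on it has its centre 16 mm above this point; it touches at one spot, tips about 1.3 degrees per mm that its centre is off the top, and rocks a little before it settles.
- mug_mid (a point): Middle of a bystander to leave alone (sizes in mm): blue ceramic mug, 80 across, 92 tall.
- aircan_mid (a point): Middle of a bystander to leave alone (sizes in mm): silver and red spray can, 60 across, 150 tall.
- mouse_mid (a point): Middle of a bystander to leave alone (sizes in mm): beige computer mouse, 104 x 60 x 33.
- tape_mid (a point): Middle of a bystander to leave alone (sizes in mm): yellow tape roll lying flat, 80 across, 19 tall.
- driver_mid (a point): Middle of a bystander to leave alone (sizes in mm): red-handled screwdriver, 190 long, lying.
- adapter_mid (a point): Middle of a bystander to leave alone (sizes in mm): white power adapter block, 62 x 46 x 30.
- screwjar_mid (a point): Middle of a bystander to leave alone (sizes in mm): amber glass jar with grey cap, 60 across, 70 tall.
Things that resemble listed ones, but are neither listed nor needed, are in the scene too. Leave any green or purple look-alike of the part that bears lamp_center alone.

How it is judged:
On the way, in this order (a step that is already met when the one before it is completed fails the run):
1. the lamp is held in the ring, lowered to within 6 mm of its seat (horizontal distance between lamp_center and ring_top below 0.015 m and z of lamp_center in the frame of ring_top below 0.0415 m and contact force between the fingers and lamp above 0.5 N), for 0.05 s.
2. the lamp stands upright in the brass ring, let go (horizontal distance between lamp_center and ring_top below 0.006 m and z of lamp_center in the frame of ring_top between 0.029 and 0.042 m and angle between lamp_center's own z axis and vertical below 0.2 rad and contact force between the fingers and lamp below 0.05 N), for 0.2 s.
3. the microphone is held over the dome's top, lowered to within 6 mm of it (horizontal distance between mic_center and dome_top below 0.016 m and z of mic_center in the frame of dome_top below 0.022 m and contact force between the fingers and mic above 0.5 N), for 0.05 s.
At the end, for the whole second after the job is handed in: Lamp in the brass ring: centre within 6 mm of its axis, 29-42 mm above its top edge, white end up within 0.2 rad. Microphone on the dome: centre within 14 mm of its top in plan, 10-22 mm above it, level within 0.17 rad, grille up. Both at rest (under 0.05 m/s, microphone under 0.5 rad/s) (horizontal distance between lamp_center and ring_top below 0.006 m and z of lamp_center in the frame of ring_top between 0.029 and 0.042 m and angle between lamp_center's own z axis and vertical below 0.2 rad and horizontal distance between mic_center and dome_top below 0.014 m and z of mic_center in the frame of dome_top between 0.01 and 0.022 m and angle between mic_center's own z axis and vertical below 0.17 rad and contact force between mic and speaker above 0.05 N and linear speed of each of mic, lamp below 0.05 m/s and angular speed of mic below 0.5 rad/s); the robot touches nothing.
It fails at once if a bystander is pushed more than 25 mm (distance of any of mug_mid, aircan_mid, mouse_mid, tape_mid, driver_mid, adapter_mid, screwjar_mid from where it was at the start of the episode above 0.025 m).
It also fails if it takes over 58 s, if anything falls off the work surface, if the arm or the gripper's body presses on something with over 40 N, if the wrist force passes 120 N, or if a joint passes its speed limit or range.

ROBOT

A 6-joint arm with a two-finger parallel gripper is mounted at the origin on the work surface. World frame = base frame: x ahead of the robot, y to its left, z up, the work surface at z = 0. Lengths are in m, angles in rad, forces in N, time in s.
With the tool pointing down it reaches from about 0.275 to 0.75 m from the base axis. Payload 10.2 kg.
Tool frame: the origin (TCP) lies at the very end of the fingers, on their centre line; the grasp point (between the pads) lies 19 mm behind it; z points along the fingers, y is the line along which they close (so a half turn about z gives the same grasp; the last joint's range is limited). The gripper opens to 85 mm and grips with 20 to 120 N. Pads are 22 mm wide; open, the fingers measure 114 mm over their backs; the gripper's body (76 mm by 85 mm) begins 54 mm behind the grasp point. The pads swing forward as they close: fully open they stand 13 mm farther back than shut.
Start: joints at [-1.401, 0.313, 1.498, -0, 1.331, -0.223], TCP at [0.201, -0.485, 0.231] pointing down, gripper open.
Joint ranges: [-2.94, 2.94], [-0.97, 2.17], [0.19, 2.56], [-1.23, 4.37], [0.02, 3.11], [-2.88, 2.88]. Speed limits (rad/s): [2.39, 2.39, 3.01, 3.14, 3.14, 3.14].

INTERFACE

Orientations are given as a rotation vector (axis times angle).
In Python, from cell import manip gives the robot as it stands.
- The arm moves only by the shell command python3 -m creep 'ROWS' [OPENING]. ROWS is JSON, a list of rows, each an object of numbers: "dx", "dy", "dz": the shift along the tool's x, y, z in cm; "turn": the turn about the tool's z in degrees. In form: [{"dx": .., "dy": .., "dz": .., "turn": ..}, ...]. A call has 1 to 10 rows; each row shifts and turns the commanded pose from where the row before left it, along the tool's axes as they then stand; what a row does not reach is not made up. A row lasts 1/8 s, in which the tool goes at most 62.5 mm and 10.7 degrees, less where a joint would pass 70% of its speed; a pose out of reach is approached as far as the arm can. A call is refused whole if a number of a shift passes 6.25 or a number of a turn 10.7, either way. A call with a gripper value outside its range is refused whole. OPENING is the finger opening in cm, from 0 to 8.54, set as the call begins (- or left out, the last holds). The fingers move at their own pace and stop on an object; the grip force is fixed at half the most. Time passes only in rows, so rows that do not move let the fingers close. It gives the time, the measured TCP pose, the force, the opening and the grip force at its end, in the units of the state.
- manip.sense(): the state, without advancing time (a new reading comes with each control period).
- manip.get_image(name): name is "scene" or "side" or "wrist"; returns a dict with "img" (480x640x3 uint8, red, green, blue), "fx", "fy", "cx", "cy" (pixels), "extrinsics" (4x4, takes a point from camera to world coordinates). Camera axes: x right, y up, looking along -z (the intrinsics and any distortion apply to the point x, -y, -z); pixel columns grow to the right and rows downward; lengths in m; the calibration is good to about 2 mm. A picture is of the moment at which its call begins. There is no depth.
- manip.finish_job(): hands the job in; it is judged then, once.
Trained networks look in a picture, given as the dict that the camera call returned (one of the last four; its "shot" number tells which), for a name from the list of things; names that differ only in an ending like _2 or _b are one class to them, and where a whole thing is asked for, a point or a joint stands for the part that bears it (a point fixed in the world has none). Each returns a list of dicts, best first, with "conf" (0 to 1); they miss things now and then, are a little off and sometimes report something else, mostly with a low value. They report only what shows in the picture. A call takes as long as a camera call. They do not tell look-alikes from the thing itself.
- manip.recognise(picture, thing): "box" ([left, top, width, height] in pixels, round what is visible of it).
- manip.tip_of(picture, thing): "point" ([column, row] in pixels: a listed point, or the origin of a listed thing).
The state is a dict: "time": time; "qpos": joint angles; "joint_velocities": joint speeds; "effort": joint torques, N m; "ee_pos": TCP position; "tool_rot": TCP orientation; "ft_force": force on the tool from outside, world axes, zero at the start; "ft_torque": the same for the moment, N m; "finger_gap": finger opening in m; "grasp_force": force on a finger pad.
Only numpy, scipy, OpenCV 4.12 (cv2) and the standard library are available. Lean on these libraries where they do the work, as an engineer would, in place of code of your own. Each camera call takes 0.05 s, during which the arm holds its last target. There are 200 camera calls.

## Working session

There is one attempt and no reset: what is moved stays moved. The work goes in short steps, Python scripts to look and compute and a shell command to move; the robot and the scene stay as the last step left them, time stands still between calls to the robot, and variables do not carry over. Pictures are saved under pics/ and viewed, at most 10 in all, crops included, and the job is handed in when it is done.

```bash
mkdir -p pics; ls; cat > h.py <<'E'
import numpy as np, cv2
from cell import manip
from scipy.spatial.transform import Rotation as R
def ray(p,uv):
    E=np.array(p["extrinsics"]); d=np.array([(uv[0]-p["cx"])/p["fx"],-(uv[1]-p["cy"])/p["fy"],-1.])
    return E[:3,3],E[:3,:3]@(d/np.linalg.norm(d))
def onz(p,uv,z):
    o,d=ray(p,uv); return o+d*(z-o[2])/d[2]
def proj(p,X):
    E=np.array(p["extrinsics"]); c=E[:3,:3].T@(np.array(X)-E[:3,3])
    return p["cx"]+p["fx"]*c[0]/-c[2], p["cy"]-p["fy"]*c[1]/-c[2]
def tri(obs):
    A=np.zeros((3,3));b=np.zeros(3)
    for p,uv in obs:
        o,d=ray(p,uv);M=np.eye(3)-np.outer(d,d);A+=M;b+=M@o
    return np.linalg.solve(A,b)
def save(p,n): cv2.imwrite("pics/"+n,cv2.cvtColor(p["img"],cv2.COLOR_RGB2BGR))
Z=dict(lamp_center=.0595,charger_top=.024,ring_top=.05,mic_center=.016,dome_top=.121)
E
python3 - <<'E'
from h import *
np.set_printoptions(precision=4,suppress=True)
P={n:manip.get_image(n) for n in("scene","side","wrist")}
print({k:manip.sense()[k] for k in("time","ee_pos","tool_rot","finger_gap","ft_force")})
for n,p in P.items():
    save(p,n+"0.png"); print(n,np.array(p["extrinsics"])[:3,3],p["fx"],[k for k in p])
    for t in list(Z)+["mug_mid","aircan_mid","mouse_mid","tape_mid","driver_mid","adapter_mid","screwjar_mid"]:
        for r in manip.tip_of(p,t)[:3]:
            z=Z.get(t,.03); print(n,t,round(r["conf"],2),np.round(r["point"],1),onz(p,r["point"],z))
E
```

```text
pics
{'time': 0.15, 'ee_pos': array([ 0.2009, -0.4848,  0.2309]), 'tool_rot': array([-3.0802, -0.6128, -0.    ]), 'finger_gap': 0.08546976293522889, 'ft_force': array([-0.2728, -0.9838,  0.8572])}
scene [0.9083 0.3104 0.8297] 457.9320134913664 ['img', 'fx', 'fy', 'cx', 'cy', 'extrinsics', 'shot']
scene lamp_center 0.9 [347.6 278.5] [0.5649 0.0954 0.0595]
scene lamp_center 0.62 [410.9 400.9] [0.683  0.3089 0.0595]
scene lamp_center 0.56 [396.7 253.8] [0.4627 0.1392 0.0595]
scene charger_top 0.63 [344.3 288.1] [0.57   0.0928 0.024 ]
scene charger_top 0.47 [302.3 166.3] [ 0.3763 -0.1709  0.024 ]
scene ring_top 0.92 [198.1 166.8] [ 0.5371 -0.3417  0.05  ]
scene mic_center 0.76 [279.8 226.6] [ 0.5329 -0.1061  0.016 ]
scene dome_top 0.87 [475.3 318.1] [0.5234 0.3223 0.121 ]
scene mug_mid 0.91 [283.9 321.1] [0.6962 0.0458 0.03  ]
scene mug_mid 0.5 [201.4 168.3] [ 0.5262 -0.349   0.03  ]
scene aircan_mid 0.66 [211.8 247.6] [ 0.6642 -0.1761  0.03  ]
scene aircan_mid 0.38 [358.6 204.8] [ 0.3917 -0.0002  0.03  ]
scene mouse_mid 0.75 [361.8 205.6] [0.3892 0.0066 0.03  ]
scene tape_mid 0.84 [356.
[... 539 characters left out ...]
0.0857 0.024 ]
side ring_top 0.89 [335.9 169.8] [ 0.5322 -0.3224  0.05  ]
side mic_center 0.69 [322.9 239.4] [ 0.5306 -0.0956  0.016 ]
side dome_top 0.79 [289.6 367.2] [0.5248 0.3248 0.121 ]
side dome_top 0.25 [324.3 238.7] [ 0.5125 -0.0089  0.121 ]
side aircan_mid 0.73 [269.7 208.6] [ 0.6847 -0.1665  0.03  ]
side mouse_mid 0.57 [374.7 278.8] [0.387  0.0179 0.03  ]
side mouse_mid 0.43 [243.9 268.3] [0.701 0.038 0.03 ]
side tape_mid 0.59 [225.6 331.8] [0.6956 0.2167 0.03  ]
side driver_mid 0.65 [383.1 347. ] [0.3495 0.1977 0.03  ]
side adapter_mid 0.9 [388.3 219.7] [ 0.3726 -0.1778  0.03  ]
wrist [ 0.2606 -0.4599  0.3731] 417.8569710923909 ['img', 'fx', 'fy', 'cx', 'cy', 'extrinsics', 'shot']
```

View pics/scene0.png

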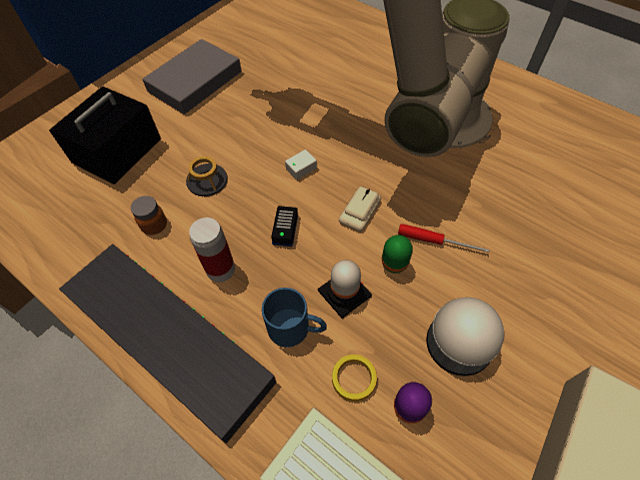

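View pics/side0.png

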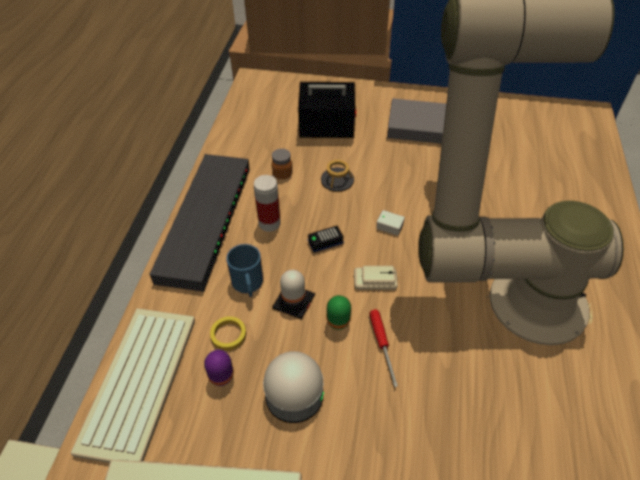

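The scene view shows the lamp (white top, in its black base) at about (346,280). The brass ring is at (203,168), the mic at (285,226) and the dome at (468,330). The side view agrees: lamp (293,288), ring (338,168), mic (325,238), dome (294,380). The green and purple capsules are look-alikes, so I'll leave them alone.

```bash
cat >> h.py <<'E'
np.set_printoptions(precision=4,suppress=True)
def to(X,yaw=None):
    """tool-frame shift (cm) and turn (deg) to reach X; yaw = wanted world angle of the closing line"""
    s=manip.sense(); M=R.from_rotvec(s["tool_rot"]).as_matrix()
    d=M.T@(np.array(X)-s["ee_pos"])*100
    a=np.degrees(np.arctan2(M[1,1],M[0,1]))
    t=None if yaw is None else (-(yaw-a)+90)%180-90
    print("t",round(s["time"],2),"pos",s["ee_pos"],"x_dir",M[:2,0],"yaw_y",round(a,1),"tilt",M[2,:2],"shift cm",d,"turn",t,"q6",s["qpos"][5])
E
python3 - <<'E'
from h import *
p=manip.get_image("wrist"); s=manip.sense(); M=R.from_rotvec(s["tool_rot"]).as_matrix(); E=np.array(p["extrinsics"])
print("cam in tool",M.T@(E[:3,3]-s["ee_pos"]),"\n",M.T@E[:3,:3],p["cx"],p["cy"])
to([.50,-.33,.25])
E
```

```text
cam in tool [ 0.0647 -0.0003 -0.1423] 
 [[ 0.      0.9651  0.2619]
 [ 1.     -0.0001  0.0003]
 [ 0.0004  0.2619 -0.9651]] 326.02297068970546 238.58120724943907
t 2.0 pos [ 0.2009 -0.485   0.2313] x_dir [0.9238 0.3828] yaw_y -67.5 tilt [ 0. -0.] shift cm [33.5613 -2.8744 -1.87  ] turn None q6 -0.22339671175577006
```

```bash
python3 -m creep '[{"dx":5.8,"dy":-0.5},{"dx":5.8,"dy":-0.5},{"dx":5.8,"dy":-0.5},{"dx":5.8,"dy":-0.5},{"dx":5.8,"dy":-0.5},{"dx":5.8,"dy":-0.5},{}]' 8.54
cat >> h.py <<'E'
def look(name,things,cam="wrist",z=Z):
    p=manip.get_image(cam); save(p,name)
    for t in things:
        for r in manip.tip_of(p,t)[:3]:
            print(cam,t,round(r["conf"],2),np.round(r["point"],1),onz(p,r["point"],z[t]))
    return p
E
python3 - <<'E'
from h import *
p=look("w1.png",["ring_top"])
to([.56,-.10,.25])
E
```

```text
t 2.1 pos [ 0.2009 -0.485   0.2313] x_dir [0.9239 0.3827] yaw_y -67.5 tilt [ 0.     -0.0001] shift cm [ 47.9098 -21.8293  -1.8703] turn None q6 -0.22339147414639293schema error: expected keys dx, dy, dz, turn
```

View pics/w1.png

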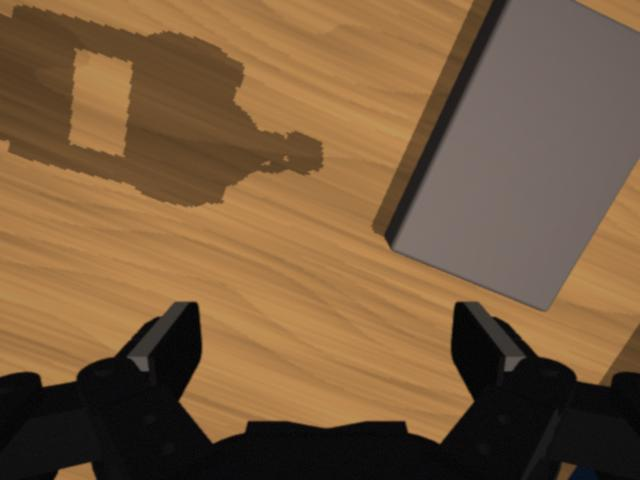

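The arm hasn't moved, because every row needs all four keys. This wrist picture is from the start pose: the fingers fill the rows below about 300, and the free view lies ahead of them along tool +x.

```bash
python3 -m creep '[{"dx":5.5,"dy":-0.5,"dz":0,"turn":0},{"dx":5.5,"dy":-0.5,"dz":0,"turn":0},{"dx":5.5,"dy":-0.5,"dz":0,"turn":0},{"dx":5.5,"dy":-0.5,"dz":0,"turn":0},{"dx":5.5,"dy":-0.5,"dz":0,"turn":0},{"dx":5.5,"dy":-0.5,"dz":0,"turn":0},{"dx":0,"dy":0,"dz":0,"turn":0},{"dx":0,"dy":0,"dz":0,"turn":0}]' 8.54
python3 - <<'E'
from h import *
p=look("w1.png",["ring_top"])
to([.50,-.10,.25])
E
```

```text
time: 3.1
ee_pos: [0.494, -0.3312, 0.2311]
tool_rot: [-3.081, -0.613, 0.001]
ft_force: [0.3, 0.4, -0.2]
finger_gap: 0.0853
grasp_force: 0.0
wrist ring_top 0.75 [353.5 173.3] [ 0.5286 -0.3392  0.05  ]
t 3.2 pos [ 0.4935 -0.3317  0.2314] x_dir [0.9244 0.3815] yaw_y -67.6 tilt [-0.0002  0.    ] shift cm [  9.4427 -21.1737  -1.8624] turn None q6 0.39081453120795673
```

View pics/w1.png

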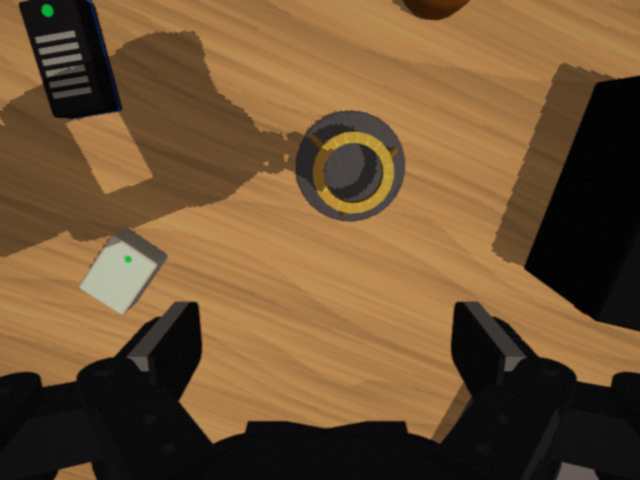

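The ring shows clearly at (354,173), which agrees with the network and puts it at about (0.529,-0.339). The mic is at top left, with its light end away from the robot. I'll refine the ring fit, then move to view the mic and the lamp.

```bash
cat >> h.py <<'E'
def blob(p,lo,hi,near,z,r=80):
    """ellipse fit of the outer outline of an HSV colour near a pixel"""
    m=cv2.inRange(cv2.cvtColor(p["img"],cv2.COLOR_RGB2HSV),lo,hi)
    k=np.zeros_like(m); cv2.circle(k,tuple(int(v) for v in near),r,255,-1); m&=k
    pts=cv2.convexHull(cv2.findNonZero(cv2.morphologyEx(m,cv2.MORPH_OPEN,np.ones((3,3)))))
    e=cv2.fitEllipse(pts); X=onz(p,e[0],z)
    print("ellipse",np.round(e[0],1),np.round(e[1],1),"->",X); return e
E
python3 - <<'E'
from h import *
p=manip.get_image("wrist")
blob(p,(20,150,120),(32,255,255),(354,173),.05,60)
print(p["img"][140,350],p["img"][205,350])
E
python3 -m creep '[{"dx":2,"dy":-4.5,"dz":0,"turn":0},{"dx":2,"dy":-4.5,"dz":0,"turn":0},{"dx":2,"dy":-4.5,"dz":0,"turn":0},{"dx":2,"dy":-4.5,"dz":0,"turn":0},{"dx":0,"dy":0,"dz":0,"turn":0},{"dx":0,"dy":0,"dz":0,"turn":0}]'
python3 - <<'E'
from h import *
p=look("w2.png",["mic_center"]); b=manip.recognise(p,"mic_center");print(b[:2])
to([.53,.06,.25],60)
E
```

```text
ellipse [352.8 170.9] [79.8 81.2] -> [ 0.5296 -0.3386  0.05  ]
[186 146  56] [186 147  55]
time: 4.0
ee_pos: [0.4992, -0.1351, 0.2315]
tool_rot: [3.081, 0.611, 0.0]
ft_force: [1.1, 0.1, -0.4]
finger_gap: 0.0857
grasp_force: 0.0
wrist mic_center 0.85 [298.7 162.8] [ 0.5217 -0.1004  0.016 ]
[{'box': [263.7, 104.6, 70.2, 113.0], 'conf': 0.57}]
t 4.15 pos [ 0.4992 -0.1353  0.2312] x_dir [0.9245 0.3811] yaw_y -67.6 tilt [-0.0002  0.    ] shift cm [ 10.2922 -16.8854  -1.8828] turn 52.40012199753647 q6 0.6884031588746075
```

View pics/w2.png

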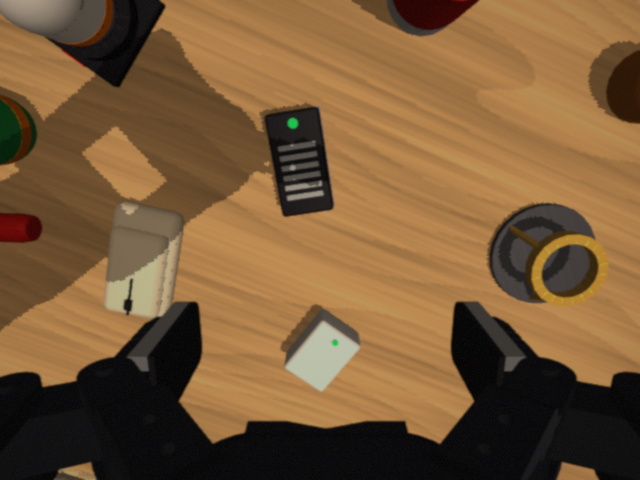

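The mic is centred at about (299,162), with the long axis nearly along tool x. The present wrist orientation also clears the neighbours of the lamp, so no turn is needed. Next is the lamp view.

```bash
python3 -m creep '[{"dx":2.2,"dy":-4.2,"dz":0,"turn":0},{"dx":2.2,"dy":-4.2,"dz":0,"turn":0},{"dx":2.2,"dy":-4.2,"dz":0,"turn":0},{"dx":2.2,"dy":-4.2,"dz":0,"turn":0},{"dx":0,"dy":0,"dz":0,"turn":0},{"dx":0,"dy":0,"dz":0,"turn":0}]'
python3 - <<'E'
from h import *
p=look("w3.png",["lamp_center","charger_top"])
for n in("scene","side"):
    q=look(n+"3.png",["lamp_center","charger_top"],n)
to([.56,.095,.15])
E
```

```text
time: 4.9
ee_pos: [0.5165, 0.0538, 0.2311]
tool_rot: [3.081, 0.612, -0.001]
ft_force: [0.9, 0.5, 0.0]
finger_gap: 0.0855
grasp_force: 0.0
scene lamp_center 0.9 [413.  402.8] [0.6835 0.3132 0.0595]
scene lamp_center 0.82 [344.2 279.2] [0.57   0.0912 0.0595]
scene lamp_center 0.64 [398.  252.6] [0.4589 0.1397 0.0595]
scene charger_top 0.91 [344.5 288.4] [0.5703 0.0935 0.024 ]
side lamp_center 0.86 [335.4 312.6] [0.4619 0.1466 0.0595]
side lamp_center 0.72 [218.5 367.2] [0.678  0.3171 0.0595]
side lamp_center 0.56 [295.7 287.2] [0.5616 0.0934 0.0595]
side charger_top 0.77 [290.7 295.7] [0.5747 0.0942 0.024 ]
t 5.35 pos [0.5163 0.0545 0.2313] x_dir [0.924  0.3824] yaw_y -67.5 tilt [0. 0.] shift cm [ 5.5812 -2.0695  8.1326] turn None q6 1.0577593191293138
```

View pics/w3.png

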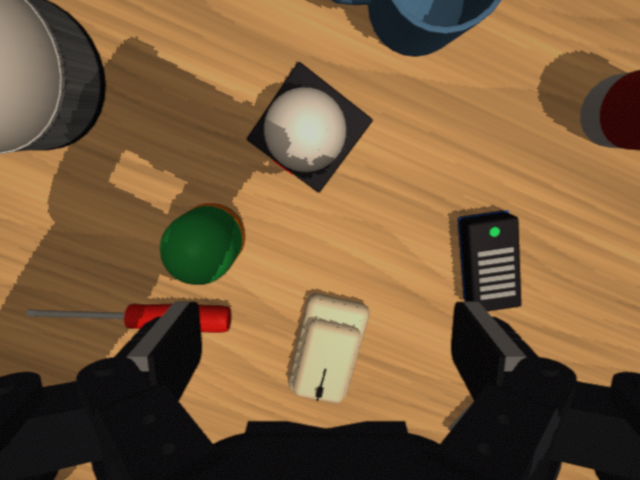

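The lamp's white top is a circle at about (306,129) with a radius of about 41 px. The base corners are at (298,62), (373,121), (319,191) and (247,138).

```bash
python3 - <<'E'
from h import *
p=manip.get_image("wrist")
print("base",np.mean([onz(p,c,.01) for c in((298,62),(373,121),(319,191),(247,138))],0))
print("sphere guess",onz(p,(306,129),.079))
e=blob(p,(0,0,70),(25,110,255),(306,129),.079,43)
d=manip.tip_of(p,"dome_top"); print(d)
m=np.array([(459,218),(517,213),(521,304),(471,309)]);print("mic",np.mean([onz(p,c,.032) for c in m],0))
c=[onz(p,c,.032) for c in m]; print(np.linalg.norm(c[0]-c[1]),np.linalg.norm(c[1]-c[2]),np.degrees(np.arctan2(*(c[1]-c[2])[1::-1])))
L=onz(p,e[0],.079)
to([L[0],L[1],.125]); to([L[0],L[1],.047])
E
```

```text
base [0.5675 0.0914 0.01  ]
sphere guess [0.5684 0.0913 0.079 ]
ellipse [306.3 128.9] [81.6 83.6] -> [0.5686 0.0912 0.079 ]
[]
mic [ 0.5253 -0.0958  0.032 ]
0.048148001711844475 0.083117429127509 31.728450966386575
t 5.45 pos [0.5163 0.0547 0.2313] x_dir [0.9239 0.3827] yaw_y -67.5 tilt [-0.  0.] shift cm [ 6.2235 -1.3719 10.6307] turn None q6 1.057758680753296
t 5.45 pos [0.5163 0.0547 0.2313] x_dir [0.9239 0.3827] yaw_y -67.5 tilt [-0.  0.] shift cm [ 6.2235 -1.3719 18.4307] turn None q6 1.057758680753296
```

```bash
python3 -m creep '[{"dx":3.1,"dy":-0.7,"dz":1,"turn":0},{"dx":3.1,"dy":-0.7,"dz":1,"turn":0},{"dx":0,"dy":0,"dz":3.6,"turn":0},{"dx":0,"dy":0,"dz":3.6,"turn":0},{"dx":0,"dy":0,"dz":3.6,"turn":0},{"dx":0,"dy":0,"dz":2.8,"turn":0},{"dx":0,"dy":0,"dz":2.8,"turn":0},{"dx":0,"dy":0,"dz":0,"turn":0}]'
python3 - <<'E'
from h import *
to([.5683,.0913,.047])
E
```

```text
time: 6.45
ee_pos: [0.5672, 0.0915, 0.0457]
tool_rot: [-3.08, -0.613, 0.006]
ft_force: [-0.2, -0.3, 1.2]
finger_gap: 0.0854
grasp_force: 0.0
t 6.45 pos [0.5672 0.0915 0.0457] x_dir [0.9238 0.3828] yaw_y -67.5 tilt [-0.0035 -0.0016] shift cm [ 0.096   0.0621 -0.1287] turn None q6 1.134100490119911
```

Within a millimetre, so I'll close and lift gently.

```bash
python3 -m creep '[{"dx":0.1,"dy":0.05,"dz":0,"turn":0},{"dx":0,"dy":0,"dz":0,"turn":0},{"dx":0,"dy":0,"dz":0,"turn":0},{"dx":0,"dy":0,"dz":0,"turn":0},{"dx":0,"dy":0,"dz":0,"turn":0},{"dx":0,"dy":0,"dz":0,"turn":0}]' 5
python3 -m creep '[{"dx":0,"dy":0,"dz":-1.5,"turn":0},{"dx":0,"dy":0,"dz":-3,"turn":0},{"dx":0,"dy":0,"dz":-5,"turn":0},{"dx":0,"dy":0,"dz":-5,"turn":0},{"dx":0,"dy":0,"dz":0,"turn":0},{"dx":0,"dy":0,"dz":0,"turn":0}]' 5
python3 - <<'E'
from h import *
p=manip.get_image("wrist"); save(p,"w4.png"); q=manip.get_image("scene"); save(q,"s4.png")
im=np.hstack([cv2.resize(x["img"],(400,300)) for x in (p,q)]); c=q["img"][int(proj(q,manip.sense()["ee_pos"])[1])-60:,:][:120,:]
u,v=[int(t) for t in proj(q,manip.sense()["ee_pos"])]; c=q["img"][v-75:v+75,u-100:u+100]
save({"img":np.hstack([cv2.resize(p["img"],(400,300)),cv2.resize(c,(400,300))])},"m4.png")
to([.529,-.339,.19])
E
```

```text
time: 7.2
ee_pos: [0.5702, 0.0915, 0.0488]
tool_rot: [3.081, 0.613, 0.004]
ft_force: [-0.5, 1.2, 6.6]
finger_gap: 0.0546
grasp_force: 62.6
time: 7.95
ee_pos: [0.5688, 0.0914, 0.1918]
tool_rot: [-3.081, -0.613, 0.002]
ft_force: [0.8, 0.1, -2.8]
finger_gap: 0.0543
grasp_force: 63.7
t 8.05 pos [0.5687 0.0914 0.191 ] x_dir [0.9239 0.3827] yaw_y -67.5 tilt [-0.0026 -0.0012] shift cm [-20.1367  38.2421   0.104 ] turn None q6 1.134068106868617
```

View pics/m4.png

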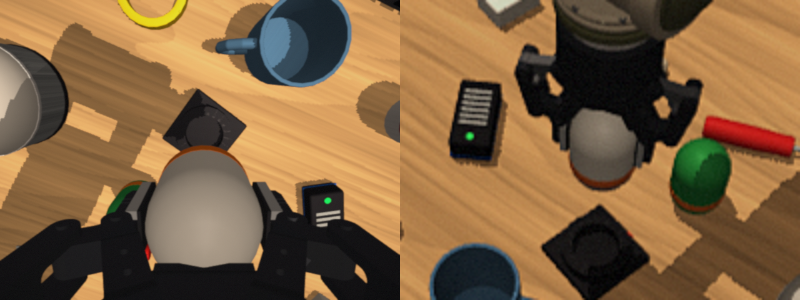

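Lamp is held (63 N), lifted upright out of the cup, with the cup empty behind it. Next I carry it over the ring.

```bash
python3 -m creep '[{"dx":0,"dy":0,"dz":-1.5,"turn":0},{"dx":-2.5,"dy":4.8,"dz":0,"turn":0},{"dx":-2.5,"dy":4.8,"dz":0,"turn":0},{"dx":-2.5,"dy":4.8,"dz":0,"turn":0},{"dx":-2.5,"dy":4.8,"dz":0,"turn":0},{"dx":-2.5,"dy":4.8,"dz":0,"turn":0},{"dx":-2.5,"dy":4.8,"dz":0,"turn":0},{"dx":-2.5,"dy":4.8,"dz":0,"turn":0},{"dx":-2.5,"dy":4.6,"dz":0,"turn":0},{"dx":0,"dy":0,"dz":0,"turn":0}]'
python3 -m creep '[{"dx":0,"dy":0,"dz":0,"turn":0},{"dx":0,"dy":0,"dz":0,"turn":0}]'
python3 - <<'E'
from h import *
P={n:manip.get_image(n) for n in("scene","side","wrist")}
s=manip.sense();print(s["ee_pos"])
M=R.from_rotvec(s["tool_rot"]).as_matrix()
for t in("lamp_center","ring_top"):
    o=[]
    for n,p in P.items():
        r=manip.tip_of(p,t)
        print(n,t,[(round(x["conf"],2),np.round(x["point"],1)) for x in r[:3]], "pred tcp+.011:",np.round(proj(p,s["ee_pos"]+[0,0,.0107]),1),"ring",np.round(proj(p,[.529,-.339,.05]),1))
for n in("scene","side"):
    u,v=[int(t) for t in proj(P[n],s["ee_pos"])]
    P[n]["c"]=cv2.resize(P[n]["img"][v-60:v+90,u-100:u+100],(400,300))
save({"img":np.hstack([P["scene"]["c"],P["side"]["c"]])},"m5.png")
to([.529,-.339,.19])
E
```

```text
time: 9.3
ee_pos: [0.5297, -0.3415, 0.2071]
tool_rot: [3.082, 0.607, -0.001]
ft_force: [0.3, 0.1, -1.9]
finger_gap: 0.0546
grasp_force: 64.1
time: 9.55
ee_pos: [0.5312, -0.337, 0.2077]
tool_rot: [3.081, 0.615, 0.0]
ft_force: [0.8, -0.1, -1.7]
finger_gap: 0.0547
grasp_force: 64.1
[ 0.5311 -0.3373  0.2076]
scene lamp_center [(0.9, array([410.8, 398.9])), (0.75, array([182.7, 109. ])), (0.71, array([394.8, 252.7]))] pred tcp+.011: [181.3 108. ] ring [201.5 165.2]
side lamp_center [(0.98, array([215.1, 367.5])), (0.85, array([338.5, 315.8])), (0.79, array([338.5, 119.3]))] pred tcp+.011: [338.2 116.6] ring [337.9 165.9]
wrist lamp_center [] pred tcp+.011: [327.5 320.1] ring [327.8 220.3]
scene ring_top [(0.93, array([199.4, 170.2]))] pred tcp+.011: [181.3 108. ] ring [201.5 165.2]
side ring_top [(0.56, array([340.4, 169.6]))] pred tcp+.011: [338.2 116.6] ring [337.9 165.9]
wrist ring_top [(0.71, array([329.4, 218.9]))] pred tcp+.011: [327.5 320.1] ring [327.8 220.3]
t 10.0 pos [ 0.5308 -0.338   0.2073] x_dir [0.9238 0.3829] yaw_y -67.5 tilt [-0. -0.] shift cm [-0.2101  0.0243  1.7311] turn None q6 0.4250577442765948
```

View pics/m5.png

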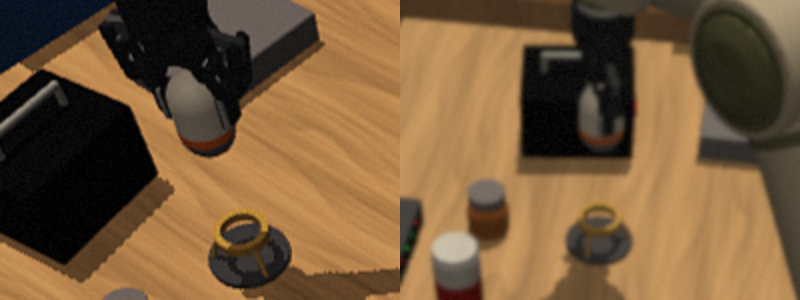

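The lamp hangs upright over the ring in both views. In the crop, the ring top is at about (243,231) in the scene half and (600,216) in the side half. I'll check the ring by colour in all three cameras before lowering.

```bash
python3 - <<'E'
from h import *
P={n:manip.get_image(n) for n in("scene","side","wrist")}
for n,c,r in(("scene",(203,167),17),("side",(338,168),14),("wrist",(328,219),60)):
    p=P[n]; hsv=cv2.cvtColor(p["img"],cv2.COLOR_RGB2HSV)
    m=cv2.inRange(hsv,(18,150,90),(32,255,255)); k=np.zeros_like(m);cv2.circle(k,c,r,255,-1);m&=k
    # predicted ring mask: top annulus fit by shifting XY
    best=[]
    th=np.linspace(0,2*np.pi,120)
    d=cv2.distanceTransform(255-m,cv2.DIST_L2,3)
    for x in np.arange(.515,.545,.001):
        for y in np.arange(-.355,-.325,.001):
            uv=np.array([proj(p,[x+rr*np.cos(t),y+rr*np.sin(t),.05]) for rr in(.024,.027,.030) for t in th[::3]])
            i=np.round(uv).astype(int); i=i[(i[:,1]<480)&(i[:,1]>=0)]
            best.append((np.minimum(d[i[:,1],i[:,0]],4).mean(),x,y))
    best.sort(); print(n,np.count_nonzero(m),np.round(best[:3],4), "mean top5",np.mean(best[:5],0)[1:])
to([.529,-.339,.19])
E
```

```text
scene 116 [[ 0.6794  0.53   -0.337 ]
 [ 0.6909  0.53   -0.336 ]
 [ 0.6954  0.529  -0.336 ]] mean top5 [ 0.5304 -0.3362]
side 142 [[ 0.1114  0.53   -0.334 ]
 [ 0.1273  0.53   -0.333 ]
 [ 0.1387  0.529  -0.334 ]] mean top5 [ 0.5294 -0.3328]
wrist 1956 [[ 1.1347  0.53   -0.338 ]
 [ 1.1784  0.529  -0.338 ]
 [ 1.1805  0.53   -0.339 ]] mean top5 [ 0.5298 -0.3384]
t 10.15 pos [ 0.5308 -0.3381  0.2073] x_dir [0.9238 0.3828] yaw_y -67.5 tilt [-0. -0.] shift cm [-0.2017  0.0166  1.7285] turn None q6 0.42498568695383665
```

```bash
python3 -m creep '[{"dx":-0.1,"dy":0,"dz":3,"turn":0},{"dx":0,"dy":0,"dz":3,"turn":0},{"dx":0,"dy":0,"dz":3,"turn":0},{"dx":0,"dy":0,"dz":2,"turn":0},{"dx":0,"dy":0,"dz":1,"turn":0},{"dx":0,"dy":0,"dz":0.5,"turn":0},{"dx":0,"dy":0,"dz":0,"turn":0},{"dx":0,"dy":0,"dz":0,"turn":0}]'
python3 - <<'E'
from h import *
s=manip.sense();print(s["ft_force"],s["ft_torque"]); to([.530,-.3378,.075])
E
```

```text
time: 11.15
ee_pos: [0.5302, -0.3387, 0.0831]
tool_rot: [3.08, 0.613, 0.001]
ft_force: [-0.5, -0.2, -2.2]
finger_gap: 0.0544
grasp_force: 64.2
[-0.4837 -0.2245 -2.1992] [0.0093 0.0129 0.0581]
t 11.15 pos [ 0.5302 -0.3387  0.0831] x_dir [0.9239 0.3827] yaw_y -67.5 tilt [0.0006 0.0012] shift cm [ 0.017  -0.092   0.8082] turn None q6 0.4235988793122898
```

```bash
python3 -m creep '[{"dx":0,"dy":-0.05,"dz":0.3,"turn":0},{"dx":0,"dy":0,"dz":0.2,"turn":0},{"dx":0,"dy":0,"dz":0.1,"turn":0},{"dx":0,"dy":0,"dz":0,"turn":0},{"dx":0,"dy":0,"dz":0,"turn":0}]'
python3 -m creep '[{"dx":0,"dy":0,"dz":0.1,"turn":0},{"dx":0,"dy":0,"dz":0,"turn":0},{"dx":0,"dy":0,"dz":0,"turn":0}]'
```

```text
time: 11.78
ee_pos: [0.5299, -0.3381, 0.0765]
tool_rot: [3.081, 0.613, 0.001]
ft_force: [1.8, 0.2, 0.5]
finger_gap: 0.0548
grasp_force: 64.1
time: 12.15
ee_pos: [0.5302, -0.3382, 0.0759]
tool_rot: [3.08, 0.613, 0.002]
ft_force: [4.9, -0.3, 5.1]
finger_gap: 0.0546
grasp_force: 64.3
```

Seated contact shows a sideways push of +5 N in x, so I'll shift about 1.5 mm that way.

```bash
python3 -m creep '[{"dx":0.1,"dy":0.05,"dz":0,"turn":0},{"dx":0,"dy":0,"dz":0,"turn":0},{"dx":0,"dy":0,"dz":0,"turn":0}]'; python3 -m creep '[{"dx":0.05,"dy":0.02,"dz":0.05,"turn":0},{"dx":0,"dy":0,"dz":0,"turn":0},{"dx":0,"dy":0,"dz":0,"turn":0}]'
```

```text
time: 12.52
ee_pos: [0.5308, -0.3382, 0.0753]
tool_rot: [3.081, 0.613, 0.0]
ft_force: [2.8, -0.5, 3.6]
finger_gap: 0.0549
grasp_force: 64.3
time: 12.9
ee_pos: [0.5312, -0.3382, 0.0749]
tool_rot: [3.081, 0.613, -0.001]
ft_force: [0.8, -1.5, 5.2]
finger_gap: 0.0546
grasp_force: 64.5
```

```bash
python3 -m creep '[{"dx":0,"dy":0,"dz":0,"turn":0},{"dx":0,"dy":0,"dz":0,"turn":0},{"dx":0,"dy":0,"dz":0,"turn":0}]' 5.8; python3 -m creep '[{"dx":0,"dy":0,"dz":0,"turn":0},{"dx":0,"dy":0,"dz":0,"turn":0},{"dx":0,"dy":0,"dz":0,"turn":0},{"dx":0,"dy":0,"dz":0,"turn":0}]' 8.54
python3 - <<'E'
from h import *
for n in("scene","side"):
    p=manip.get_image(n); save(p,n+"6.png")
    print(n,[(round(x["conf"],2),np.round(x["point"],1)) for x in manip.tip_of(p,"lamp_center")],np.round(proj(p,[.530,-.338,.0855]),1))
    u,v=[int(t) for t in proj(p,[.53,-.338,.0855])]; globals()[n]=cv2.resize(p["img"][v-45:v+45,u-60:u+60],(400,300))
save({"img":np.hstack([scene,side])},"m6.png")
E
```

```text
time: 13.28
ee_pos: [0.531, -0.3378, 0.0743]
tool_rot: [-3.08, -0.613, 0.001]
ft_force: [-0.1, 0.0, 0.1]
finger_gap: 0.0576
grasp_force: 0.0
time: 13.78
ee_pos: [0.5313, -0.338, 0.0748]
tool_rot: [-3.081, -0.613, 0.0]
ft_force: [0.6, -0.3, -0.0]
finger_gap: 0.0855
grasp_force: 0.0
scene [(0.91, array([396.9, 255.6])), (0.82, array([412.2, 401.6])), (0.29, array([303.5, 168.5]))] [197.8 154.7]
side [(0.79, array([336.4, 310.7])), (0.65, array([218.1, 367.1])), (0.56, array([339.8, 158.6]))] [337.8 156.3]
```

View pics/m6.png

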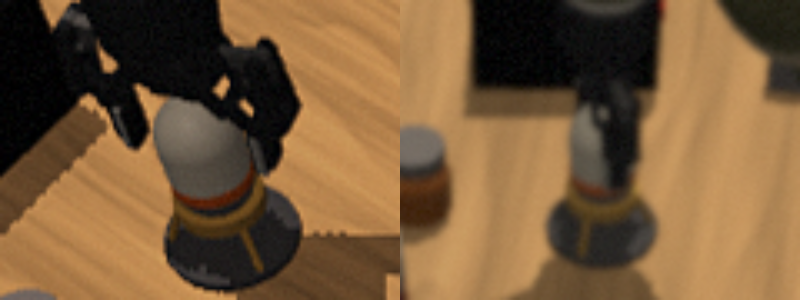

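The lamp is seated upright in the ring, and the grip force is 0. I'll retract straight up, measure the tilt from above, then go back to the mic.

```bash
python3 -m creep '[{"dx":0,"dy":0,"dz":-2,"turn":0},{"dx":0,"dy":0,"dz":-4,"turn":0},{"dx":0,"dy":0,"dz":-5,"turn":0},{"dx":0,"dy":0,"dz":-4.5,"turn":0},{"dx":-4,"dy":0,"dz":0,"turn":0},{"dx":0,"dy":0,"dz":0,"turn":0},{"dx":0,"dy":0,"dz":0,"turn":0}]'
python3 - <<'E'
from h import *
p=manip.get_image("wrist"); save(p,"w7.png"); u=proj(p,[.53,-.338,.105]); print(u)
blob(p,(0,0,70),(30,90,255),u,.105,62)
e=blob(p,(20,150,100),(32,255,255),proj(p,[.53,-.338,.05]),.05,75)
to([.485,-.12,.23])
E
```

```text
time: 14.85
ee_pos: [0.4946, -0.3532, 0.2297]
tool_rot: [-3.081, -0.613, -0.0]
ft_force: [0.1, 0.7, -0.2]
finger_gap: 0.0856
grasp_force: 0.0
(np.float64(325.94369689472), np.float64(168.0300502357262))
ellipse [328.9 159.9] [101.5 108.4] -> [ 0.5354 -0.3378  0.105 ]
ellipse [335.  123.5] [3.  8.2] -> [ 0.5579 -0.3337  0.05  ]
t 14.9 pos [ 0.4948 -0.3531  0.2295] x_dir [0.9237 0.383 ] yaw_y -67.5 tilt [ 0.0001 -0.0004] shift cm [  8.0245 -21.9083  -0.038 ] turn None q6 0.3652435757277131
```

```bash
python3 - <<'E'
from h import *
p=manip.get_image("wrist"); g=cv2.cvtColor(p["img"],cv2.COLOR_RGB2GRAY)
for x,y,r in cv2.HoughCircles(cv2.medianBlur(g,5),cv2.HOUGH_GRADIENT,1,10,param1=80,param2=15,minRadius=35,maxRadius=60)[0][:12]:
    if np.hypot(x-326,y-168)<25: print(x,y,r,onz(p,(x,y),.105),onz(p,(x,y),.079))
hsv=cv2.cvtColor(p["img"],cv2.COLOR_RGB2HSV)
print("row",[tuple(hsv[y,326]) for y in range(95,240,6)]); print("col",[tuple(hsv[168,x]) for x in range(260,396,6)])
E
```

```text
325.5 156.5 56.1 [ 0.5367 -0.3348  0.105 ] [ 0.535  -0.3355  0.079 ]
327.5 169.5 44.9 [ 0.5297 -0.3391  0.105 ] [ 0.5273 -0.3401  0.079 ]
317.5 169.5 52.7 [ 0.5273 -0.3332  0.105 ] [ 0.5247 -0.3337  0.079 ]
333.5 149.5 46.1 [ 0.5426 -0.3378  0.105 ] [ 0.5415 -0.3387  0.079 ]
338.5 170.5 37.9 [ 0.5318 -0.3458  0.105 ] [ 0.5296 -0.3475  0.079 ]
315.5 153.5 44.8 [ 0.536  -0.3283  0.105 ] [ 0.5342 -0.3283  0.079 ]
row [(np.uint8(17), np.uint8(140), np.uint8(187)), (np.uint8(16), np.uint8(113), np.uint8(102)), (np.uint8(4), np.uint8(24), np.uint8(74)), (np.uint8(5), np.uint8(22), np.uint8(71)), (np.uint8(8), np.uint8(23), np.uint8(45)), (np.uint8(17), np.uint8(103), np.uint8(99)), (np.uint8(16), np.uint8(53), np.uint8(139)), (np.uint8(17), np.uint8(53), np.uint8(163)), (np.uint8(16), np.uint8(53), np.uint8(178)), (np.uint8(18), np.uint8(50), np.uint8(189)), (np.uint8(24), np.uint8(36), np.uint8(189)), (np.uint8(37), np.uint8(29), np.uint8(193)), (np.uint8(40), np.uint8(24), np.uint8(194)), (np.uint8(38), np.uint8(20), np.uint8(188)), (np.uint8(22), np.uint8(34), np.uint8(144)), (np.uint8(
[... 784 characters left out ...]
t8(53), np.uint8(126)), (np.uint8(16), np.uint8(53), np.uint8(165)), (np.uint8(22), np.uint8(42), np.uint8(183)), (np.uint8(33), np.uint8(31), np.uint8(192)), (np.uint8(40), np.uint8(24), np.uint8(195)), (np.uint8(36), np.uint8(20), np.uint8(182)), (np.uint8(34), np.uint8(24), np.uint8(177)), (np.uint8(35), np.uint8(31), np.uint8(182)), (np.uint8(29), np.uint8(32), np.uint8(184)), (np.uint8(20), np.uint8(45), np.uint8(189)), (np.uint8(17), np.uint8(53), np.uint8(184)), (np.uint8(16), np.uint8(52), np.uint8(157)), (np.uint8(11), np.uint8(26), np.uint8(77)), (np.uint8(14), np.uint8(101), np.uint8(104)), (np.uint8(16), np.uint8(147), np.uint8(167)), (np.uint8(15), np.uint8(145), np.uint8(160))]
```

The lamp stands upright, with its top sphere within about 1.3 mm of the ring axis. Next come fresh views of the mic and then the dome, before I grasp anything.

```bash
python3 -m creep '[{"dx":1.5,"dy":-4.4,"dz":0,"turn":0},{"dx":1.5,"dy":-4.4,"dz":0,"turn":0},{"dx":1.5,"dy":-4.4,"dz":0,"turn":0},{"dx":1.5,"dy":-4.4,"dz":0,"turn":0},{"dx":1.5,"dy":-4.4,"dz":0,"turn":0},{"dx":0,"dy":0,"dz":0,"turn":0},{"dx":0,"dy":0,"dz":0,"turn":0}]'
cat > mic.py <<'E'
from h import *
p=manip.get_image("wrist"); u=[int(v) for v in proj(p,[.523,-.098,.03])]
hsv=cv2.cvtColor(p["img"],cv2.COLOR_RGB2HSV); print(u,manip.tip_of(p,"mic_center")[:1])
g=cv2.inRange(hsv,(50,120,120),(75,255,255)); g[:, :u[0]-60]=0; g[:,u[0]+60:]=0; g[u[1]+20:]=0
c=np.argwhere(g).mean(0)[::-1]; print("light",c,onz(p,c,.032))
# fit the outline of the box (top+bottom corners, hull) to the not-wood mask
m=cv2.inRange(p["img"],(0,0,0),(62,62,80))|g|cv2.inRange(hsv,(0,0,90),(179,45,255))
k=np.zeros_like(m); cv2.circle(k,tuple(u),85,255,-1); m&=k
m=cv2.morphologyEx(m,cv2.MORPH_OPEN,np.ones((3,3)))
n,l,st,ce=cv2.connectedComponentsWithStats(m); i=1+np.argmax(st[1:,4]); m=(l==i)*np.uint8(255); print("area",st[i])
from scipy.optimize import minimize
def draw(x):
    a=x[2]; A=np.array([[np.cos(a),-np.sin(a)],[np.sin(a),np.cos(a)]])
    P=[proj(p,[*(x[:2]+A@[sx*.042,sy*.022]),z]) for sx in(-1,1) for sy in(-1,1) for z in(.002,.030)]
    h=cv2.convexHull(np.float32(P)); z=np.zeros(m.shape,np.uint8); cv2.fillConvexPoly(z,np.int32(h*16),255,shift=4); return z
f=lambda x:-((draw(x)&m)>0).sum()/((draw(x)|m)>0).sum()
best=min((minimize(f,[.523,-.098,np.radians(a)],method="Nelder-Mead",options=dict(initial_simplex=np.array([.523,-.098,np.radians(a)])+np.array([[0,0,0],[.006,0,0],[0,.006,0],[0,0,.15]]))) for a in(15,25,35)),key=lambda r:r.fun)
print("mic",best.x[:2],"axis deg",np.degrees(best.x[2]),"IoU",-best.fun)
x,y,a=best.x; to([x,y,.12],np.degrees(a)+90); to([x,y,.009])
o=p["img"].copy(); cv2.drawContours(o,cv2.findContours(draw(best.x),0,2)[0],-1,(255,0,0),1); save({"img":o},"w8.png")
E
python3 mic.py
```

```text
time: 15.82
ee_pos: [0.4798, -0.1216, 0.2298]
tool_rot: [3.081, 0.614, -0.0]
ft_force: [-0.6, 0.2, 0.2]
finger_gap: 0.0851
grasp_force: 0.0
[319, 145] [{'point': [323.1, 144.9], 'conf': 0.64}]
light [317.6292 105.7416] [ 0.5504 -0.0848  0.032 ]
area [ 289   90   68  111 5027]
mic [ 0.5226 -0.1016] axis deg 30.908934360672124 IoU 0.8309090909090909
t 15.93 pos [ 0.4797 -0.1222  0.2296] x_dir [0.9242 0.3819] yaw_y -67.5 tilt [-0.0002 -0.0001] shift cm [ 4.7533 -0.2663 10.9592] turn -8.45474237887413 q6 0.6923436724748863
t 15.93 pos [ 0.4797 -0.1222  0.2296] x_dir [0.9242 0.3819] yaw_y -67.5 tilt [-0.0002 -0.0001] shift cm [ 4.7554 -0.2655 22.0592] turn None q6 0.6923436724748863
```

```bash
python3 -c "
import cv2
i=cv2.imread('pics/w8.png')[70:220,230:430]; cv2.imwrite('pics/c8.png',cv2.resize(i,(800,600),interpolation=cv2.INTER_CUBIC))"
```

```text
(no output)
```

View pics/c8.png

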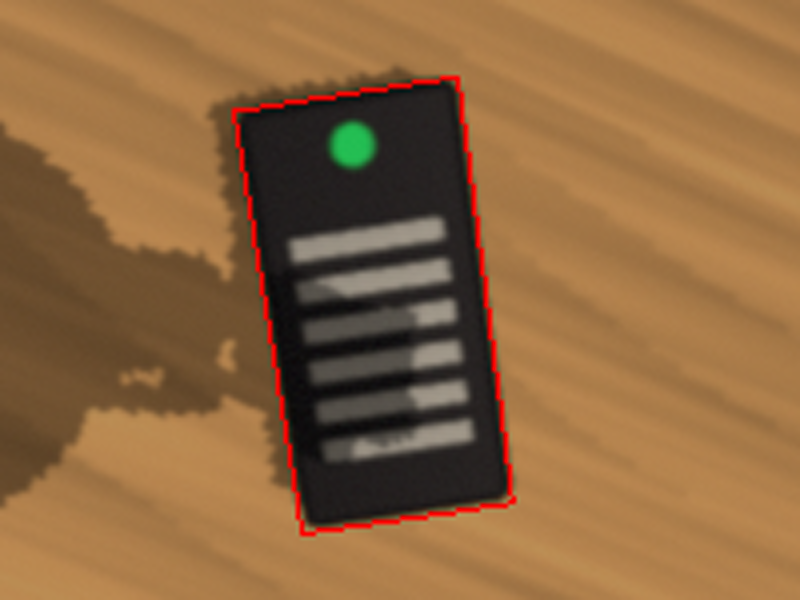

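The red outline fits the mic's edges closely, so the mic is at (0.5226,-0.1016) with its axis at 31°. Next, the dome.

```bash
python3 -m creep '[{"dx":2,"dy":-4.9,"dz":-0.7,"turn":-1},{"dx":2,"dy":-4.9,"dz":-0.7,"turn":-1},{"dx":2,"dy":-4.9,"dz":-0.7,"turn":-1},{"dx":2,"dy":-4.9,"dz":-0.7,"turn":-1},{"dx":2,"dy":-4.9,"dz":-0.7,"turn":-1},{"dx":2,"dy":-4.9,"dz":-0.7,"turn":-1},{"dx":2,"dy":-4.9,"dz":-0.7,"turn":-1},{"dx":2,"dy":-4.9,"dz":-0.7,"turn":-1},{"dx":0,"dy":0,"dz":0,"turn":0},{"dx":0,"dy":0,"dz":0,"turn":0}]'
cat > dome.py <<'E'
from h import *
from scipy.optimize import minimize
C0=np.array([.5245,.3235,.061])
def sphpts(p,c,r=.06,n=90):  # projected silhouette circle of the sphere
    o=np.array(p["extrinsics"])[:3,3]; v=o-c; D=np.linalg.norm(v); v/=D
    a=np.cross(v,[0,0,1.]); a/=np.linalg.norm(a); b=np.cross(v,a)
    q=c+v*r*r/D; rr=r*np.sqrt(1-(r/D)**2); t=np.linspace(0,2*np.pi,n)
    X=q+rr*(np.outer(np.cos(t),a)+np.outer(np.sin(t),b)); X=X[X[:,2]>.066]
    return np.array([proj(p,x) for x in X])
for n in("wrist","scene","side"):
    p=manip.get_image(n); save(p,n+"9.png")
    print(n,[(round(r["conf"],2),np.round(r["point"],1),onz(p,r["point"],.121)) for r in manip.tip_of(p,"dome_top")[:2]])
    hsv=cv2.cvtColor(p["img"],cv2.COLOR_RGB2HSV); m=cv2.inRange(hsv,(0,0,70),(179,75,255))
    gm=cv2.GaussianBlur(m,(0,0),1).astype(float)
    def edge(c,dr):
        uv=np.float32(sphpts(p,c,.06+dr)); return cv2.remap(gm.astype(np.float32),uv[:,0].reshape(-1,1),uv[:,1].reshape(-1,1),cv2.INTER_LINEAR).mean()
    f=lambda x:-(edge(np.r_[x,.061],-.004)-edge(np.r_[x,.061],.004))
    g=min(((f([x,y]),x,y) for x in np.arange(.509,.541,.001) for y in np.arange(.308,.340,.001)))
    G=sorted((f([x,y]),x,y) for x in np.arange(g[1]-.003,g[1]+.0031,.0005) for y in np.arange(g[2]-.003,g[2]+.0031,.0005))
    print(n,"score",G[0][0],"xy",np.mean([q[1:] for q in G[:6]],0),"npts",len(sphpts(p,C0)))
to([.5226,-.1016,.12],120.9)
E
python3 dome.py
```

```text
time: 17.18
ee_pos: [0.4519, 0.2999, 0.2853]
tool_rot: [3.031, 0.825, -0.001]
ft_force: [-0.1, 0.4, 0.5]
finger_gap: 0.0857
grasp_force: 0.0
wrist [(0.85, array([347.3, 119.6]), array([0.5182, 0.3222, 0.121 ]))]
wrist score -254.99878 xy [0.5191 0.3223] npts 90
scene [(0.78, array([473.5, 316.6]), array([0.5229, 0.3187, 0.121 ]))]
scene score -244.05128 xy [0.5234 0.3236] npts 43
side [(0.55, array([289.6, 365.2]), array([0.5257, 0.3206, 0.121 ]))]
side score -233.08543 xy [0.5206 0.3259] npts 42
t 17.48 pos [0.4517 0.3    0.2858] x_dir [0.8622 0.5065] yaw_y -59.6 tilt [-0.  0.] shift cm [-14.2292  38.2166  16.5841] turn -0.4694509153367221 q6 1.4097772754707585
```

```bash
sed -i 's/-\.004)-edge/-.0015)-edge/; s/,\.004))/,.0015))/; s/np.mean(\[q\[1:\] for q in G\[:6\]\],0)/np.mean([q[1:] for q in G if q[0]<G[0][0]+3],0)/' dome.py; python3 dome.py
```

```text
wrist [(0.53, array([368. , 327.9]), array([0.3881, 0.224 , 0.121 ]))]
wrist score -212.67894 xy [0.5187 0.3223] npts 90
scene [(0.85, array([476.3, 318.1]), array([0.5224, 0.3236, 0.121 ]))]
scene score -143.95992 xy [0.5232 0.3235] npts 43
side [(0.59, array([289.5, 364.4]), array([0.5262, 0.319 , 0.121 ]))]
side score -121.52829 xy [0.5205 0.3257] npts 42
t 17.77 pos [0.4514 0.3006 0.2858] x_dir [0.8616 0.5076] yaw_y -59.5 tilt [-0. -0.] shift cm [-14.2826  38.2692  16.5815] turn -0.3989687309921237 q6 1.4098458098659623
```

```bash
python3 -m creep '[{"dx":-2,"dy":5.4,"dz":0.5,"turn":0},{"dx":-2,"dy":5.4,"dz":0.5,"turn":0},{"dx":-2,"dy":5.4,"dz":1,"turn":0},{"dx":-2,"dy":5.4,"dz":2,"turn":0},{"dx":-2,"dy":5.4,"dz":2,"turn":0},{"dx":-2,"dy":5.4,"dz":2,"turn":0},{"dx":-2.2,"dy":5.8,"dz":2,"turn":-0.4},{"dx":0,"dy":0,"dz":4,"turn":0},{"dx":0,"dy":0,"dz":2.5,"turn":0},{"dx":0,"dy":0,"dz":0,"turn":0}]' 8.54
python3 - <<'E'
from h import *
to([.5226,-.1016,.008],120.9)
E
```

```text
time: 19.02
ee_pos: [0.5218, -0.0978, 0.1203]
tool_rot: [-3.026, -0.836, 0.004]
ft_force: [0.5, 0.8, 0.2]
finger_gap: 0.0852
grasp_force: 0.0
t 19.02 pos [ 0.5218 -0.0978  0.1203] x_dir [0.8581 0.5135] yaw_y -59.1 tilt [-0.002  -0.0028] shift cm [-0.1055  0.402  11.2316] turn -0.0012592619739280053 q6 0.6254619045952317
```

```bash
python3 -m creep '[{"dx":0,"dy":0,"dz":3,"turn":0},{"dx":0,"dy":0,"dz":3,"turn":0},{"dx":0,"dy":0,"dz":1.5,"turn":0},{"dx":0,"dy":0,"dz":0,"turn":0},{"dx":0,"dy":0,"dz":0,"turn":0}]'
python3 - <<'E'
from h import *
to([.5226,-.1016,.008],120.9)
E
```

```text
time: 19.65
ee_pos: [0.5233, -0.0982, 0.0479]
tool_rot: [3.027, 0.837, 0.003]
ft_force: [-0.4, -0.7, 0.5]
finger_gap: 0.0855
grasp_force: 0.0
t 19.65 pos [ 0.5233 -0.0982  0.0479] x_dir [0.8579 0.5138] yaw_y -59.1 tilt [0.0013 0.0018] shift cm [-0.2419  0.2449  3.9947] turn 0.01582170611831657 q6 0.6255028887566608
```

```bash
python3 -m creep '[{"dx":-0.2,"dy":0.25,"dz":1,"turn":0},{"dx":0,"dy":0,"dz":1.5,"turn":0},{"dx":0,"dy":0,"dz":1,"turn":0},{"dx":0,"dy":0,"dz":0.5,"turn":0},{"dx":0,"dy":0,"dz":0,"turn":0},{"dx":0,"dy":0,"dz":0,"turn":0}]'
python3 -m creep '[{"dx":0,"dy":0,"dz":0,"turn":0}]'
```

```text
time: 20.4
ee_pos: [0.5223, -0.1012, 0.0069]
tool_rot: [3.028, 0.837, 0.001]
ft_force: [0.2, -0.4, 0.0]
finger_gap: 0.0851
grasp_force: 0.0
time: 20.52
ee_pos: [0.5223, -0.1012, 0.007]
tool_rot: [3.028, 0.837, 0.001]
ft_force: [0.6, 0.2, 0.2]
finger_gap: 0.0855
grasp_force: 0.0
```

```bash
python3 -m creep '[{"dx":0,"dy":0,"dz":0,"turn":0},{"dx":0,"dy":0,"dz":0,"turn":0},{"dx":0,"dy":0,"dz":0,"turn":0},{"dx":0,"dy":0,"dz":0,"turn":0},{"dx":0,"dy":0,"dz":0,"turn":0},{"dx":0,"dy":0,"dz":0,"turn":0}]' 3.8
python3 -m creep '[{"dx":0,"dy":0,"dz":-1,"turn":0},{"dx":0,"dy":0,"dz":-3,"turn":0},{"dx":0,"dy":0,"dz":-5,"turn":0},{"dx":0,"dy":0,"dz":-5,"turn":0},{"dx":0,"dy":0,"dz":-5,"turn":0},{"dx":0,"dy":0,"dz":0,"turn":0},{"dx":0,"dy":0,"dz":0,"turn":0}]' 3.8
python3 - <<'E'
from h import *
p=manip.get_image("wrist"); save(p,"w10.png"); s=manip.sense(); M=R.from_rotvec(s["tool_rot"]).as_matrix()
hsv=cv2.cvtColor(p["img"],cv2.COLOR_RGB2HSV); g=cv2.inRange(hsv,(50,120,120),(75,255,255)); n,l,st,c=cv2.connectedComponentsWithStats(g)
# light expected at mic +32.5mm along x, 16 up; mic centre = TCP - 9 mm along tool z
print([(c[i].round(1),st[i][4]) for i in range(1,n)][:6],proj(p,s["ee_pos"]+M@np.array([.0325,0,-.025])),s["ft_force"],s["ft_torque"])
to([.5205,.3223,.19])
E
```

```text
time: 21.28
ee_pos: [0.5224, -0.1013, 0.007]
tool_rot: [3.028, 0.837, 0.001]
ft_force: [-0.0, -0.0, 5.3]
finger_gap: 0.0427
grasp_force: 61.9
time: 22.15
ee_pos: [0.5215, -0.1009, 0.1957]
tool_rot: [-3.027, -0.837, 0.002]
ft_force: [-0.7, 0.2, -1.7]
finger_gap: 0.0429
grasp_force: 61.6
[(array([326.2, 239. ]), np.int32(591))] (np.float64(327.7069251429362), np.float64(239.85925831540152)) [-0.1122  0.189  -2.1917] [ 0.0355 -0.0048  0.0622]
t 22.2 pos [ 0.5214 -0.1008  0.1952] x_dir [0.858  0.5136] yaw_y -59.1 tilt [-0.0017 -0.0024] shift cm [ 21.6584 -36.3513   0.5702] turn None q6 0.6195567340487445
```

The mic is held level, with its light within 2 px of the prediction. Carry it over the dome.

```bash
python3 -m creep '[{"dx":2.7,"dy":-4.55,"dz":0,"turn":0},{"dx":2.7,"dy":-4.55,"dz":0,"turn":0},{"dx":2.7,"dy":-4.55,"dz":0,"turn":0},{"dx":2.7,"dy":-4.55,"dz":0,"turn":0},{"dx":2.7,"dy":-4.55,"dz":0,"turn":0},{"dx":2.7,"dy":-4.55,"dz":0,"turn":0},{"dx":2.7,"dy":-4.55,"dz":0,"turn":0},{"dx":2.7,"dy":-4.55,"dz":0,"turn":0},{"dx":0,"dy":0,"dz":0,"turn":0},{"dx":0,"dy":0,"dz":0,"turn":0}]'
python3 -m creep '[{"dx":0,"dy":0,"dz":0,"turn":0},{"dx":0,"dy":0,"dz":0,"turn":0}]'
python3 - <<'E'
from h import *
to([.5205,.3223,.128])
E
python3 dome.py; grep -n fx h.py | head -1
```

```text
time: 23.45
ee_pos: [0.5201, 0.3215, 0.1952]
tool_rot: [3.027, 0.837, -0.004]
ft_force: [-0.0, -1.7, -1.1]
finger_gap: 0.0425
grasp_force: 61.6
time: 23.7
ee_pos: [0.5208, 0.3212, 0.1966]
tool_rot: [3.029, 0.835, -0.0]
ft_force: [0.4, -0.2, -1.6]
finger_gap: 0.0431
grasp_force: 61.6
t 23.7 pos [0.5208 0.3212 0.1966] x_dir [0.8587 0.5125] yaw_y -59.2 tilt [-0.0002 -0.    ] shift cm [ 0.035  -0.1062  6.8626] turn None q6 1.3941819824749266
wrist []
wrist score -142.04697 xy [0.5212 0.323 ] npts 63
scene [(0.74, array([477.9, 318.3]), array([0.5212, 0.3258, 0.121 ]))]
scene score -91.21425 xy [0.524  0.3232] npts 43
side [(0.74, array([290.8, 368.4]), array([0.522 , 0.3269, 0.121 ]))]
side score -74.56429 xy [0.5201 0.3275] npts 42
t 24.0 pos [0.5205 0.322  0.1967] x_dir [0.8581 0.5135] yaw_y -59.1 tilt [ 0. -0.] shift cm [-21.5729  36.4535   7.6653] turn -0.0031144274066718936 q6 1.3943136119069357
5:    E=np.array(p["extrinsics"]); d=np.array([(uv[0]-p["cx"])/p["fx"],-(uv[1]-p["cy"])/p["fy"],-1.])
```

```bash
python3 -m creep '[{"dx":0.1,"dy":0,"dz":2.5,"turn":0},{"dx":0,"dy":0,"dz":2,"turn":0},{"dx":0,"dy":0,"dz":1.2,"turn":0},{"dx":0,"dy":0,"dz":0.5,"turn":0},{"dx":0,"dy":0,"dz":0.2,"turn":0},{"dx":0,"dy":0,"dz":0,"turn":0},{"dx":0,"dy":0,"dz":0,"turn":0}]'
python3 -m creep '[{"dx":0,"dy":0,"dz":0.2,"turn":0},{"dx":0,"dy":0,"dz":0.1,"turn":0},{"dx":0,"dy":0,"dz":0,"turn":0},{"dx":0,"dy":0,"dz":0,"turn":0}]'
```

```text
time: 24.88
ee_pos: [0.5216, 0.3227, 0.1331]
tool_rot: [-3.028, -0.837, -0.001]
ft_force: [-0.8, -0.7, -1.2]
finger_gap: 0.043
grasp_force: 61.7
time: 25.38
ee_pos: [0.5214, 0.3226, 0.1297]
tool_rot: [-3.028, -0.837, -0.0]
ft_force: [1.0, -0.3, -1.0]
finger_gap: 0.0429
grasp_force: 61.7
```

```bash
python3 -m creep '[{"dx":0,"dy":0,"dz":0.1,"turn":0},{"dx":0,"dy":0,"dz":0,"turn":0},{"dx":0,"dy":0,"dz":0,"turn":0}]'
python3 -m creep '[{"dx":0,"dy":0,"dz":0.08,"turn":0},{"dx":0,"dy":0,"dz":0,"turn":0},{"dx":0,"dy":0,"dz":0,"turn":0}]'
python3 -c "
from h import *
s=manip.sense(); print(s['ft_force'],s['ft_torque'],s['ee_pos'])"
```

```text
time: 25.75
ee_pos: [0.5214, 0.3226, 0.1286]
tool_rot: [3.028, 0.837, -0.0]
ft_force: [-0.4, 0.3, -1.7]
finger_gap: 0.043
grasp_force: 61.7
time: 26.12
ee_pos: [0.5214, 0.3226, 0.1279]
tool_rot: [-3.028, -0.837, -0.0]
ft_force: [1.3, 0.5, -0.5]
finger_gap: 0.0426
grasp_force: 61.9
[ 1.2911  0.4519 -0.5007] [ 0.0276  0.0219 -0.0387] [0.5214 0.3226 0.1279]
```

```bash
for i in 1 2; do python3 -m creep '[{"dx":0,"dy":0,"dz":0.06,"turn":0},{"dx":0,"dy":0,"dz":0,"turn":0}]' | grep -E 'time|pos|force'
python3 -c "
from h import *
s=manip.sense(); print(s['ft_torque'])"; done
```

```text
time: 26.38
ee_pos: [0.5215, 0.3227, 0.1278]
ft_force: [-2.5, -0.9, 4.2]
grasp_force: 62.5
[-0.1997  0.3653 -0.0166]
time: 26.62
ee_pos: [0.5215, 0.3227, 0.1278]
ft_force: [-2.9, -1.9, 9.7]
grasp_force: 63.1
[-0.3117  0.668  -0.0604]
```

```bash
cat > avg.py <<'E'
from h import *
a=[]
for i in range(10):
    manip.get_image("wrist"); s=manip.sense(); a.append(np.r_[s["ft_force"],s["ft_torque"],s["ee_pos"]])
print(round(s["time"],2),np.mean(a,0),"sd",np.std(a,0)[:6])
E
python3 avg.py
python3 -m creep '[{"dx":0,"dy":0,"dz":-0.2,"turn":0},{"dx":0,"dy":0,"dz":-0.2,"turn":0},{"dx":0,"dy":0,"dz":0,"turn":0}]' | grep -E 'time|force'
python3 avg.py
```

```text
27.12 [-3.6633 -1.7625  9.2897 -0.3334  0.6548 -0.0019  0.5215  0.3227  0.1278] sd [0.3411 0.4772 0.8157 0.0294 0.0371 0.0398]
time: 27.5
ft_force: [-0.9, 0.5, -1.3]
grasp_force: 61.9
28.0 [ 0.0734 -0.1532 -1.5046  0.0045  0.0032 -0.0054  0.5213  0.3226  0.1305] sd [0.443  0.3514 0.3016 0.0215 0.0324 0.0316]
```

```bash
python3 -m creep '[{"dx":0,"dy":0,"dz":0.2,"turn":0},{"dx":0,"dy":0,"dz":0.1,"turn":0},{"dx":0,"dy":0,"dz":0.02,"turn":0},{"dx":0,"dy":0,"dz":0,"turn":0}]' | grep -E 'time|force|pos'
python3 avg.py
```

```text
time: 28.5
ee_pos: [0.5214, 0.3226, 0.1278]
ft_force: [-2.5, -1.4, 5.5]
grasp_force: 62.3
29.0 [-2.8559 -1.3357  5.3551 -0.2396  0.4994  0.0074  0.5214  0.3226  0.1278] sd [0.6007 0.5284 0.4516 0.0223 0.0283 0.0368]
```

```bash
python3 -m creep '[{"dx":0,"dy":0,"dz":-0.04,"turn":0},{"dx":0,"dy":0,"dz":0,"turn":0},{"dx":0,"dy":0,"dz":0,"turn":0}]' | grep -E 'time|force|pos'
python3 -m creep '[{"dx":0,"dy":0,"dz":0,"turn":0},{"dx":0,"dy":0,"dz":0,"turn":0},{"dx":0,"dy":0,"dz":0,"turn":0},{"dx":0,"dy":0,"dz":0,"turn":0},{"dx":0,"dy":0,"dz":0,"turn":0},{"dx":0,"dy":0,"dz":0,"turn":0}]' 4.7
cat > chk.py <<'E'
from h import *
p=manip.get_image("wrist"); save(p,"chk%.0f.png"%(manip.sense()["time"]*100)); s=manip.sense(); M=R.from_rotvec(s["tool_rot"]).as_matrix()
hsv=cv2.cvtColor(p["img"],cv2.COLOR_RGB2HSV); g=cv2.inRange(hsv,(50,120,120),(75,255,255)); n,l,st,c=cv2.connectedComponentsWithStats(g)
print(round(s["time"],2),s["ee_pos"],[(c[i].round(1),st[i][4]) for i in range(1,n) if st[i][4]>30][:6])
ax=np.array([.858,.5135,0])
X=np.array([.5214,.3226,.137]); print("level pred",proj(p,X+ax*.0325+[0,0,.016]),"5mm lower",proj(p,X+ax*.0325+[0,0,.011]),"5mm fwd",proj(p,X+ax*.0375+[0,0,.016]))
E
python3 chk.py
```

```text
time: 29.38
ee_pos: [0.5214, 0.3226, 0.1279]
ft_force: [-1.7, -0.1, 4.1]
grasp_force: 62.3
time: 30.12
ee_pos: [0.5214, 0.3226, 0.1278]
tool_rot: [-3.028, -0.837, -0.0]
ft_force: [0.3, 0.4, 0.6]
finger_gap: 0.0471
grasp_force: 0.0
30.18 [0.5214 0.3226 0.1278] [(array([326. , 230.2]), np.int32(595))]
level pred (np.float64(328.1304528209006), np.float64(240.19419005346919)) 5mm lower (np.float64(328.05841943353244), np.float64(235.80102030975422)) 5mm fwd (np.float64(328.15582215222724), np.float64(223.43218521199927))
```

```bash
python3 -m creep '[{"dx":0,"dy":0,"dz":0,"turn":0},{"dx":0,"dy":0,"dz":0,"turn":0},{"dx":0,"dy":0,"dz":0,"turn":0},{"dx":0,"dy":0,"dz":0,"turn":0},{"dx":0,"dy":0,"dz":0,"turn":0},{"dx":0,"dy":0,"dz":0,"turn":0}]' 5.6
python3 chk.py; python3 -m creep '[{"dx":0,"dy":0,"dz":0,"turn":0},{"dx":0,"dy":0,"dz":0,"turn":0},{"dx":0,"dy":0,"dz":0,"turn":0},{"dx":0,"dy":0,"dz":0,"turn":0},{"dx":0,"dy":0,"dz":0,"turn":0},{"dx":0,"dy":0,"dz":0,"turn":0}]' 8.54 | grep force;  python3 chk.py
```

```text
time: 30.92
ee_pos: [0.5213, 0.3226, 0.1278]
tool_rot: [3.028, 0.837, -0.0]
ft_force: [1.5, -0.2, 0.4]
finger_gap: 0.0561
grasp_force: 0.0
30.98 [0.5214 0.3226 0.1278] [(array([326. , 230.1]), np.int32(595))]
level pred (np.float64(328.13219675302605), np.float64(240.17346218843034)) 5mm lower (np.float64(328.06014965219066), np.float64(235.78045630845037)) 5mm fwd (np.float64(328.1575996312717), np.float64(223.41083986371126))
ft_force: [-0.0, 0.9, -0.5]
grasp_force: 0.0
31.77 [0.5214 0.3226 0.1278] [(array([326. , 230.1]), np.int32(587))]
level pred (np.float64(328.1326352977239), np.float64(240.17276236915035)) 5mm lower (np.float64(328.0605797854809), np.float64(235.779738605506)) 5mm fwd (np.float64(328.1580413560117), np.float64(223.41004912474753))
```

The mic rests on its own and is steady after full release. The estimated pitch is about 4°. I'll retract straight up and check its pose.

```bash
python3 -m creep '[{"dx":0,"dy":0,"dz":-1,"turn":0},{"dx":0,"dy":0,"dz":-2,"turn":0},{"dx":0,"dy":0,"dz":-4,"turn":0},{"dx":0,"dy":0,"dz":-5,"turn":0},{"dx":-2.5,"dy":0,"dz":-3,"turn":0},{"dx":-2.5,"dy":0,"dz":0,"turn":0},{"dx":0,"dy":0,"dz":0,"turn":0},{"dx":0,"dy":0,"dz":0,"turn":0}]'
cat > fin.py <<'E'
from h import *
from scipy.optimize import minimize
p=manip.get_image("wrist"); save(p,"w12.png"); hsv=cv2.cvtColor(p["img"],cv2.COLOR_RGB2HSV)
u=[int(v) for v in proj(p,[.5214,.3226,.15])]
g=cv2.inRange(hsv,(50,120,120),(75,255,255)); k=np.zeros_like(g); cv2.circle(k,tuple(u),110,255,-1)
dark=cv2.inRange(hsv,(0,0,0),(179,255,75))&k; n,l,st,c=cv2.connectedComponentsWithStats(dark); i=1+np.argmax(st[1:,4])
m=np.zeros_like(g); cv2.drawContours(m,[cv2.convexHull(np.argwhere(l==i)[:,::-1].astype(np.int32))],-1,255,-1); print("light",np.argwhere(g&k).mean(0)[::-1],st[i])
Q0=np.column_stack(([.858,.5135,0],[-.5135,.858,0],[0,0,1]))
def draw(x):
    A=Q0@R.from_rotvec(x[3:]).as_matrix(); c=np.array([*x[:2],.121+.016+x[2]])
    P=np.float32([proj(p,c+A@[a*.042,b*.022,d*.016]) for a in(-.975,.975) for b in(-.96,.96) for d in(-.95,.95)])
    z=np.zeros(m.shape,np.uint8); cv2.fillConvexPoly(z,np.int32(cv2.convexHull(P)*16),255,shift=4); return z,A
f=lambda x:-((draw(x)[0]&m)>0).sum()/((draw(x)[0]|m)>0).sum()
S=np.diag([.004,.004,.002,.08,.08,.08])
for x0 in([.5214,.3226,0,0,.07,0],[.5214,.3226,0,0,0,0]):
    r=minimize(lambda y:f([y[0],y[1],0,y[2],y[3],y[4]]),np.delete(x0,2),method="Nelder-Mead",options=dict(initial_simplex=np.vstack([np.delete(x0,2),np.delete(x0,2)+np.delete(np.delete(S,2,0),2,1)])))
    print(-r.fun,r.x)
for n in("scene","side"):
    q=manip.get_image(n); save(q,n+"12.png"); print(n,[(round(t["conf"],2),np.round(t["point"],1),onz(q,t["point"],.137)) for t in manip.tip_of(q,"mic_center")[:2]])
print(manip.sense()["time"])
E
python3 fin.py
```

```text
time: 32.78
ee_pos: [0.4788, 0.2971, 0.2781]
tool_rot: [-3.028, -0.837, -0.001]
ft_force: [0.6, 1.0, 0.2]
finger_gap: 0.0855
grasp_force: 0.0
light [325.7325  91.8217] [ 291   76   71  136 7002]
0.982409381663113 [ 0.522   0.3239 -0.0122  0.0945  0.0004]
0.9817774936061381 [ 0.5225  0.324  -0.0186  0.0517 -0.0063]
scene [(0.91, array([480.1, 318.4]), array([0.5279, 0.3283, 0.137 ]))]
side [(0.85, array([289.2, 366.3]), array([0.5235, 0.3313, 0.137 ])), (0.46, array([290. , 367.6]), array([0.5214, 0.3337, 0.137 ]))]
33.025
```

Measured tilt is about 4°, within the 9.7° limit, and the mic's position matches the placement. The lamp is verified too, so I'm handing in.

```bash
python3 -c "
from cell import manip
print(manip.finish_job())"
```

```text
the job is handed in; nothing more can be done
None
```

I handed in the job, and no verdict came back: by my last camera measurements the lamp stands upright in the brass ring about 1.3 mm off its axis, and the microphone rests on its own on the dome, tilted about 4° with its centre roughly 3–5 mm off the top.

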